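# Thread the carrying bar through a conveyor take-up block and hang it in the stand

## Robot

A 7-joint arm with a two-finger parallel gripper is mounted at the origin on the work surface. World frame = base frame: x ahead of the robot, y to its left, z up, the work surface at z = 0. Lengths are in m, angles in rad, forces in N, time in s.
With the tool pointing down it reaches from about 0.425 to 0.875 m from the base axis. Payload 4.7 kg.
Tool frame: the origin (TCP) lies at the very end of the fingers, on their centre line; the grasp point (between the pads) lies 19 mm behind it; z points along the fingers, y is the line along which they close (so a half turn about z gives the same grasp; the last joint's range is limited). The gripper opens to 85 mm and grips with 20 to 120 N. Pads are 22 mm wide; open, the fingers measure 114 mm over their backs; the gripper's body (76 mm by 85 mm) begins 54 mm behind the grasp point. The pads swing forward as they close: fully open they stand 13 mm farther back than shut.
Start: joints at [0.014, 0.321, -0.07, 1.45, 0.023, 1.371, -0.057], TCP at [0.65, -0, 0.231] pointing down, gripper open.
Joint ranges: [-2.86, 2.86], [-0.3, 2.09], [-1.38, 1.24], [0.06, 2.45], [-1.56, 4.7], [0.09, 2.05], [-2.69, 2.69]. Speed limits (rad/s): [2.57, 2.57, 3.14, 3.14, 3.14, 3.14, 3.14].

## Interface

Orientations are given as a 3x3 rotation matrix whose columns are the frame's x, y, z axes.
In Python, from workcell import robot gives the robot as it stands.
- The arm moves only by the tool carry_out, never from a script. Its argument "increments" is a list of rows, each a list of 4 numbers: the shift along the tool's x, y, z in cm, then the turn about the tool's z in rad. A call has 1 to 5 rows; each row is the pose to reach, as a shift and turn from the pose commanded when the call began, along the tool's axes at that moment; what a row does not reach only later rows make up. A row lasts 1/8 s, in which the tool goes at most 62.5 mm and 10.7 degrees, less where a joint would pass 70% of its speed; a pose out of reach is approached as far as the arm can. A call with a gripper value outside its range is refused whole. "claw" is the opening, from 0 (shut) to 1 (fully open), set as the call begins (left out, the last holds). The fingers move at their own pace and stop on an object; "force" is the grip in N (left out, the last holds). Time passes only in rows, so rows that repeat a pose let the fingers close. It gives the time, the measured TCP pose, the force, the opening and the grip force at its end, in the units of the state.
- robot.observe(): the state, without advancing time (a new reading comes with each control period).
- robot.read_camera(name): name is "scene" or "side" or "wrist"; returns the picture (420x560x3 uint8, red, green, blue); there is no depth.
- robot.camera_model(name): a dict with "K" (3x3 intrinsics, pixels), "k1" (the pictures are not rectified: a ray, as slopes to the right and down, at radius r is drawn at 1 + k1 r^2 times it, then the intrinsics apply), "origin" and "attitude" of the camera in the world. Camera axes: x right, y down, z forward; pixel columns grow to the right and rows downward; lengths in m; the calibration is good to about 2 mm. A picture is of the moment at which its call begins: read the wrist's pose just before it. camera_model takes no time and is no camera call; for the wrist camera it gives the pose at the moment of the call.
- robot.hand_in(): hands the job in; it is judged then, once.
Trained networks look in the newest picture that a camera, given by its name, has taken for a name from the list of things; names that differ only in an ending like _2 or _b are one class to them, and where a whole thing is asked for, a point or a joint stands for the part that bears it (a point fixed in the world has none). Each returns a list of dicts, best first, with "conf" (0 to 1); they miss things now and then, are a little off and sometimes report something else, mostly with a low value. They report only what shows in the picture. A call takes as long as a camera call. They do not tell look-alikes from the thing itself.
- robot.search_frame(target, camera): "xyz" ([x, y, z] in m, in world coordinates, good to about 4 mm: the middle of the surface that is visible of it).
- robot.trace(target, camera): "mask" (420x560 bool, what is visible of it).
- robot.landmark_of(target, camera): "xyz" ([x, y, z] in m, in world coordinates, good to about 4 mm: a listed point, or the origin of a listed thing).
The state is a dict: "t": time; "joint_positions": joint angles; "qd": joint speeds; "joint_efforts": joint torques, N m; "tcp_pos": TCP position; "ee_rot": TCP orientation; "contact_force": force on the tool from outside, world axes, zero at the start; "ft_torque": the same for the moment, N m; "finger_gap": finger opening in m; "grip_force": force on a finger pad.
Only numpy, scipy, OpenCV 4.12 (cv2) and the standard library are available. Lean on these libraries where they do the work, as an engineer would, in place of code of your own. Each camera call takes 0.05 s, during which the arm holds its last target. There are 200 camera calls.

## Task

Take the carrying bar from its stand by the handle and thread it tip first through the bore of the bush inside the black take-up block that stands in the rest: the bush is eccentric and may be turned any way up, so feel gently for its bore and never press on the block with more than 25 N. Lift the block out of the rest on the bar, without the gripper touching the block, and lay the bar back in both notches of the stand, tip and handle at the same ends as before, so that the block hangs freely and still on the bar between the two posts. Let go of the bar and leave the other things where they are.

Things in the scene. Friction and masses are not known exactly. Their poses are not given: they have to be found in the camera images.
- bar: Loose carrying bar, 0.17 kg, lying in the stand at the start. y runs along it towards the free tip, z up. Origin on its centre line, 95 mm behind the tip. A 12 mm round steel rod from the tip back to a collar (24 mm across, y = -90 to -84 mm), then a black handle 18 mm wide (x), 24 mm tall (z), y = -180 to -90 mm.
- bar_tip (a point): Centre of the rod's flat nose, 11 mm across (the rod tapers over its last 3 mm).
- bar_handle (a point): Point on the bar's centre line inside the handle, 40 mm behind the handle's front end: a good place to grip from above. The centre of mass lies 100 mm nearer the tip, so only a firm grip (80 N or more) on the flat sides keeps the bar level.
- stand: Fixed grey stand, base plate 90 (x) by 200 (y) by 12 mm, two notched posts 10 mm thick at y = -70 and +70 mm, tops 131 mm above the table. Origin: centre of its underside. At the start the bar's origin is 115 mm above it, the tip to +y, the handle outside the -y post, the collar's face 9 mm from that post.
- notch_far (a point): Centre line of a bar seated in the +y notch (tip end), 115 mm above the table. The notches flare upward, from 16 mm wide to about 36 mm.
- notch_near (a point): Centre line of a bar seated in the -y notch (handle end), 115 mm above the table.
- block: Loose conveyor take-up block, 0.20 to 0.31 kg: black housing 64 (x) by 40 (y) by 84 mm (z) with a short screw on top, standing in the rest. Origin: centre of its underside. y is the bore direction, pointing away from the side where the bar must come in. A round window, 28 mm across, passes through it along y.
- mouth (a point): Centre of the window in the block's near face (y = -20 mm, 48 mm above the underside). 10 mm behind it a steel eccentric bush, 24 mm long, fills the window. Its round 14 mm bore is parallel to y but 6 mm off the window's centre, in a direction that is not measured and hard to see: anywhere from straight up to 120 degrees either side of up.
- exit (a point): Centre of the window in the far face (y = +20 mm). A nose that misses the bore stops 10 mm inside the near face; less than about 1.5 mm off the bore it slips in and draws the bush round. The bush turns stiffly in the housing (about 1 N at the bore) and stays where it is left; once lifted its bore comes round to the top, so the block sags up to 9 mm.
- rest: Fixed plywood rest under the block, 110 by 90 by 10 mm, axes as the block's at the start. Origin: centre of its underside. Low rails (20 mm above the table) 2 mm clear of the block's sides; two end stops (65 mm above the table) 1.5 mm behind its far face, with a 36 mm gap between for the bar. The block lifts straight up out of it.
- coupling: Bystander: loose black pipe coupling, upright ring 60 mm across, 50 mm tall. Origin: centre of its underside.
- sleeve: Bystander: loose black sleeve, upright tube 42 mm across, 60 mm tall. Origin: centre of its underside.
- carton: Bystander: loose cardboard carton 110 by 80 by 70 mm. Origin: centre of its underside.
- wrench: Bystander: loose steel wrench lying flat, roughly 180 mm long.
- flange: Bystander: loose black flange fitting, 84 mm across, 38 mm tall. Origin: centre of its underside.
- grease_tin: Bystander: loose tin, 72 mm across, 70 mm tall. Origin: centre of its underside.
Things that resemble listed ones, but are neither listed nor needed, are in the scene too. Leave any green or yellow look-alike of the stand alone.

How it is judged:
On the way, in this order (a step that is already met when the one before it is completed fails the run):
1. the bar is threaded through the block while the block stands in the rest: its tip at least 15 mm out of the far face (y of bar_tip in the frame of block above 0.035 m and y of bar_handle in the frame of block below -0.03 m and angle between the y axis of bar and the y axis of block, either way round below 0.35 rad and x of bar_tip in the frame of block between -0.02 and 0.02 m and z of bar_tip in the frame of block between 0.02 and 0.08 m and z of block in the frame of rest below 0.03 m and horizontal distance between block and rest below 0.02 m), for 0.1 s.
2. the block is lifted on the bar, its underside at least 40 mm above its seat in the rest (y of bar_tip in the frame of block above 0.035 m and y of bar_handle in the frame of block below -0.03 m and angle between the y axis of bar and the y axis of block, either way round below 0.35 rad and x of bar_tip in the frame of block between -0.02 and 0.02 m and z of bar_tip in the frame of block between 0.02 and 0.08 m and z of block in the frame of rest above 0.05 m), for 0.2 s.
At the end, for the whole second after the job is handed in: Bar released in both notches (within 6 mm sideways, 20 mm lengthways, 5 mm in height, 0.06 rad of its start; tip at +y), tip 15 mm or more out of the block; block hanging on it within 47 mm of the stand's middle, underside 30 mm or more up, tilt below 0.6 rad, all at rest (y of bar_tip in the frame of block above 0.035 m and y of bar_handle in the frame of block below -0.03 m and angle between the y axis of bar and the y axis of block, either way round below 0.35 rad and x of bar_tip in the frame of block between -0.02 and 0.02 m and z of bar_tip in the frame of block between 0.02 and 0.08 m and x of bar in the frame of stand between -0.006 and 0.006 m and y of bar in the frame of stand between -0.02 and 0.02 m and z of bar in the frame of stand between 0.11 and 0.12 m and y of bar_tip in the frame of stand above 0.05 m and angle between the y axis of bar and the y axis of stand, either way round below 0.06 rad and y of block in the frame of stand between -0.047 and 0.047 m and z of block in the frame of stand above 0.03 m and angle between block's own z axis and vertical below 0.6 rad and linear speed of block below 0.03 m/s and linear speed of bar below 0.02 m/s); the robot touches nothing.
It fails at once if the bar pressed on the block with more than 25 N (contact force between bar and block above 25 N).
It fails at once if the gripper took or pushed the block itself (contact force between the fingers and block above 1 N).
It fails at once if a bystander was moved by more than 30 mm (distance of any of coupling, sleeve, carton, wrench, flange, grease_tin from where it was at the start of the episode above 0.03 m).
It also fails if it takes over 72 s, if anything falls off the work surface, if the arm or the gripper's body presses on something with over 40 N, if the wrist force passes 120 N, or if a joint passes its speed limit or range.

## Working session

There is one attempt and no reset: what is moved stays moved. The work goes in short steps, Python scripts to look and compute and a tool call to move; the robot and the scene stay as the last step left them, time stands still between calls to the robot, and variables do not carry over. Pictures are saved under pics/ and viewed, at most 11 in all, crops included, and the job is handed in when it is done.

Besides the shell and the picture viewer there is one more tool, called after "Emit:" by a JSON object that holds its "method" and its "body". carry_out: Moves the arm, as the interface text tells. Its arguments: {"type":"object","properties":{"increments":{"type":"array","items":{"type":"array","items":{"type":"number"}}},"claw":{"type":"number"},"force":{"type":"number"}},"required":["increments"]}

```bash
ls; mkdir -p pics; python3 - <<'E'
from workcell import robot
import cv2,numpy as np
for c in ["scene","side"]:
    im=robot.read_camera(c); cv2.imwrite(f"pics/{c}0.png",im[:,:,::-1])
    m=robot.camera_model(c); print(c,np.round(m["origin"],3),m["k1"],np.round(m["K"],1).tolist(),np.round(m["attitude"],3).tolist())
    for t in ["bar_tip","bar_handle","notch_far","notch_near","mouth","exit","block","rest","stand","bar"]:
        print(t,[(np.round(d["xyz"],3).tolist(),round(d["conf"],2)) for d in robot.landmark_of(t,c)][:4])
s=robot.observe();print(s["t"],s["tcp_pos"],s["ee_rot"])
E
```

```text
pics
scene [ 1.041 -0.104  0.799] -0.08843373605800635 [[381.4, 0.0, 274.2], [0.0, 381.4, 204.8], [0.0, 0.0, 1.0]] [[0.182, 0.782, -0.596], [0.983, -0.144, 0.111], [0.001, -0.606, -0.795]]
bar_tip [([0.513, -0.122, 0.112], 0.68)]
bar_handle []
notch_far [([0.344, 0.153, 0.112], 0.92), ([0.299, -0.285, 0.112], 0.73), ([0.513, -0.144, 0.114], 0.59)]
notch_near [([0.315, -0.424, 0.12], 0.7), ([0.505, -0.29, 0.117], 0.66), ([0.314, 0.02, 0.113], 0.66)]
mouth [([0.506, 0.196, 0.059], 0.8)]
exit [([0.508, 0.232, 0.055], 0.62), ([0.71, -0.326, 0.0], 0.31)]
block [([0.506, 0.211, 0.01], 0.96), ([0.505, -0.218, 0.004], 0.67)]
rest [([0.507, 0.214, -0.003], 0.82)]
stand [([0.312, -0.352, 0.0], 0.9), ([0.504, -0.214, 0.003], 0.82), ([0.513, -0.216, 0.116], 0.18)]
bar [([0.512, -0.216, 0.117], 0.68)]
side [0.081 0.754 0.92 ] -0.10519943618474326 [[472.0, 0.0, 284.3], [0.0, 472.0, 205.5], [0.0, 0.0, 1.0]] [[-0.861, -0.343, 0.376], [-0.509, 0.581, -0.635], [-0.001, -0.738, -0.675]]
bar_tip [([0.515, -0.118, 0.114], 0.9)]
bar_handle []
notch_far [([0.346, 0.155, 0.118], 0.78), ([0.514, -0.151, 0.113], 0.7), ([0.298, -0.286, 0.116], 0.59), ([0.507, -0.222, 0.115], 0.42)]
notch_near [([0.317, 0.015, 0.109], 0.97), ([0.318, -0.426, 0.114], 0.67)]
mouth [([0.507, 0.19, 0.056], 0.95)]
exit [([0.502, 0.233, 0.062], 0.76)]
block [([0.503, 0.214, 0.008], 0.8)]
rest [([0.506, 0.213, -0.002], 0.8)]
stand [([0.33, 0.084, -0.003], 0.96), ([0.509, -0.218, -0.002], 0.94), ([0.31, -0.354, -0.001], 0.82)]
bar [([0.503, -0.218, 0.114], 0.68)]
1.1 [ 6.49998853e-01 -4.35306974e-05  2.31337497e-01] [[ 1.19144512e-05  9.99999999e-01  5.24551005e-05]
 [ 9.99999998e-01 -1.19108648e-05 -6.83720804e-05]
 [-6.83714556e-05  5.24559149e-05 -9.99999996e-01]]
```

View pictures.

View pics/scene0.png

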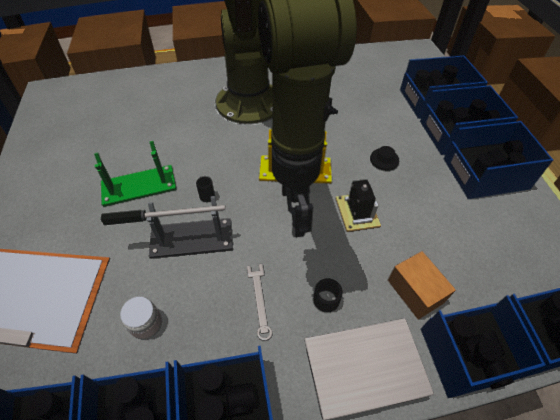

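View pics/side0.png

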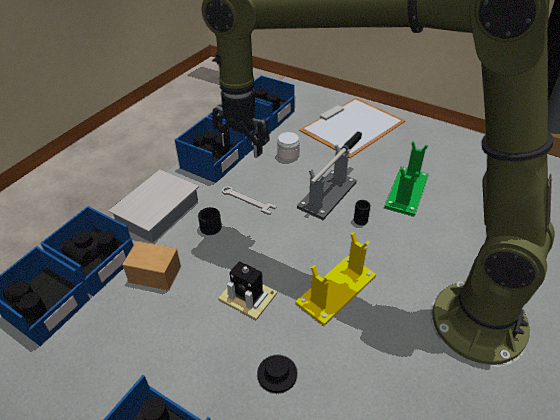

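The bar candidates are only the grey stand's bar, at (165,213) in the scene picture. The stands are green (135,185), yellow (297,170) and grey (190,240), and the grey one is the right one. The take-up block is at (362,200), near (0.505, 0.213). The other black items are the sleeve (205,188), coupling (328,293) and flange (385,157). I'll move above the handle for a closer view.

Emit:
{"method": "carry_out", "body": {"increments": [[-6,-2.5,-0.7],[-12,-5,-1.4],[-18,-7.5,-2.1],[-23,-10,-3],[-27,-12,-3]], "claw": 1}}

```text
invalid input
```

Each row needs 4 numbers, so I'll add the turn.

Emit:
{"method": "carry_out", "body": {"increments": [[-6,-2.5,-0.7,0],[-12,-5,-1.4,0],[-18,-7.5,-2.1,0],[-23,-10,-3,0],[-27,-13,-3,0]], "claw": 1}}

```text
t: 1.72
tcp_pos: [0.519, -0.273, 0.2624]
ee_rot: [[0.002, 1.0, 0.002], [1.0, -0.002, -0.002], [-0.002, 0.002, -1.0]]
contact_force: [0.6, -0.1, -0.3]
finger_gap: 0.0855
grip_force: 0.0
```

```bash
cat > h.py <<'E'
from workcell import robot
import cv2,numpy as np
def project(m,P):
    P=(np.atleast_2d(P)-m["origin"])@np.array(m["attitude"])
    s=P[:,:2]/P[:,2:]; s=s*(1+m["k1"]*(s**2).sum(1,keepdims=True))
    K=np.array(m["K"]); return s*[K[0,0],K[1,1]]+[K[0,2],K[1,2]]
def ray(m,uv,z):
    K=np.array(m["K"]); d=(np.atleast_2d(uv)-[K[0,2],K[1,2]])/[K[0,0],K[1,1]]; s=d.copy()
    for _ in range(20): s=d/(1+m["k1"]*(s**2).sum(1,keepdims=True))
    v=np.c_[s,np.ones(len(s))]@np.array(m["attitude"]).T; o=np.array(m["origin"])
    return o+v*((z-o[2])/v[:,2])[:,None]
def shot(c,name):
    m=robot.camera_model(c); im=robot.read_camera(c); cv2.imwrite(f"pics/{name}.png",im[:,:,::-1]); return m,im
def lm(c,ts):
    for t in ts: print(t,[(np.round(d["xyz"],4).tolist(),round(d["conf"],2)) for d in robot.landmark_of(t,c)][:3])
def st():
    s=robot.observe(); print("t",round(s["t"],2),"tcp",np.round(s["tcp_pos"],4),"F",np.round(s["contact_force"],2),"M",np.round(s["ft_torque"],2),"gap",round(s["finger_gap"],4),"grip",s["grip_force"]); return s
E
python3 - <<'E'
from h import *
st(); m,im=shot("wrist","w1"); print(np.round(m["origin"],3),np.round(m["attitude"],2).tolist())
lm("wrist",["bar_tip","bar_handle","bar","notch_far","notch_near","stand"])
E
```

```text
t 1.73 tcp [ 0.519  -0.273   0.2624] F [ 0.55 -0.09 -0.32] M [-0.   -0.01 -0.05] gap 0.0855 grip 0.0
[ 0.518 -0.2    0.405] [[1.0, -0.0, 0.0], [-0.0, -0.96, -0.29], [0.0, 0.29, -0.96]]
bar_tip [([0.5151, -0.121, 0.1182], 0.59)]
bar_handle [([0.4992, -0.3441, 0.1142], 0.93)]
bar [([0.5064, -0.2145, 0.1108], 0.73), ([0.3791, -0.163, -0.0013], 0.2)]
notch_far [([0.3003, -0.2804, 0.1162], 0.78), ([0.5145, -0.1486, 0.1153], 0.62)]
notch_near [([0.3181, -0.4173, 0.1148], 0.95), ([0.5066, -0.2827, 0.1173], 0.93)]
stand [([0.3051, -0.3503, -0.0002], 0.73), ([0.5071, -0.2207, -0.001], 0.6)]
```

View pics/w1.png

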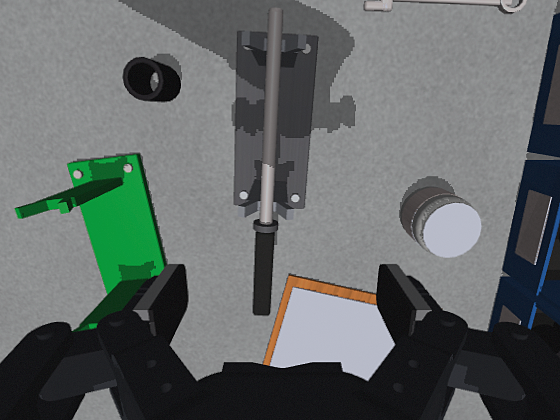

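The wrist picture shows the bar on the grey stand: tip at (276,12), collar at (265,226) and handle end at (261,313). The green look-alike is to the left, at (130,220).

```bash
python3 - <<'E'
from h import *
m=robot.camera_model("wrist"); print(m["origin"])
d=robot.trace("bar","wrist"); mk=d[0]["mask"].astype(np.uint8); print(d[0]["conf"],mk.sum())
rows=np.where(mk.any(1))[0]; print(rows[0],rows[-1])
L=[];H=[]
for r in range(rows[0],rows[-1]+1):
    c=np.where(mk[r])[0]; 
    if r<200: L.append([c.mean(),r])
    if r in(rows[0]+2,100,200,210,220,226,232,250,300,rows[-1]-2): print(r,c.min(),c.max(),np.round(ray(m,[c.mean(),r],.115),4))
W=ray(m,np.array(L),.115); p=np.polyfit(W[:,1],W[:,0],1); print("slope dx/dy",p, "x at -.344",np.polyval(p,-.344),"x at -.22",np.polyval(p,-.22))
E
```

```text
[ 0.51991782 -0.19508596  0.40398766]
0.71 4488
8 314
10 270 281 [[ 0.5147 -0.1175  0.115 ]]
100 264 277 [[ 0.5103 -0.1858  0.115 ]]
200 261 271 [[ 0.5056 -0.2736  0.115 ]]
210 260 272 [[ 0.5055 -0.2833  0.115 ]]
220 255 274 [[ 0.5039 -0.2931  0.115 ]]
226 254 277 [[ 0.5048 -0.2991  0.115 ]]
232 256 275 [[ 0.5047 -0.3052  0.115 ]]
250 254 272 [[ 0.5021 -0.3238  0.115 ]]
300 253 270 [[ 0.4998 -0.3791  0.115 ]]
312 253 269 [[ 0.499  -0.3933  0.115 ]]
slope dx/dy [0.05676494 0.52113997] x at -.344 0.5016128343787445 x at -.22 0.5086516866732146
```

Emit:
{"method": "carry_out", "body": {"increments": [[-4,-1,0,0.03],[-7.6,-2,0,0.057],[-7.6,-2,5,0.057],[-7.6,-2,8,0.057],[-7.6,-2,8,0.057]]}}

```text
t: 2.75
tcp_pos: [0.4993, -0.3437, 0.1784]
ee_rot: [[0.055, 0.998, -0.005], [0.998, -0.055, 0.003], [0.003, -0.005, -1.0]]
contact_force: [-0.5, 1.0, 0.3]
finger_gap: 0.0853
grip_force: 0.0
```

```bash
python3 - <<'E'
from h import *
s=st(); print(np.round(s["ee_rot"],3).tolist());m,im=shot("wrist","w2"); lm("wrist",["bar_handle","notch_near"])
mk=robot.trace("bar","wrist")[0]["mask"]
for r in range(60,330,30):
    c=np.where(mk[r])[0]
    if len(c): print(r,c.min(),c.max(),np.round(ray(m,[c.mean(),r],.115),4))
E
```

```text
t 2.75 tcp [ 0.4993 -0.3437  0.1784] F [-0.49  1.    0.25] M [ 0.06 -0.01  0.05] gap 0.0853 grip 0.0
[[0.055, 0.998, -0.005], [0.998, -0.055, 0.003], [0.003, -0.005, -1.0]]
bar_handle [([0.501, -0.3486, 0.1118], 0.94)]
notch_near [([0.3156, -0.4182, 0.1122], 0.85), ([0.5056, -0.2824, 0.1166], 0.83)]
60 275 296 [[ 0.5059 -0.2417  0.115 ]]
90 276 295 [[ 0.505  -0.2584  0.115 ]]
120 276 295 [[ 0.5041 -0.2758  0.115 ]]
150 276 294 [[ 0.5028 -0.2941  0.115 ]]
180 271 299 [[ 0.5018 -0.3133  0.115 ]]
210 271 298 [[ 0.5004 -0.3335  0.115 ]]
240 271 298 [[ 0.4993 -0.3549  0.115 ]]
270 271 297 [[ 0.4978 -0.3776  0.115 ]]
300 273 295 [[ 0.4965 -0.4017  0.115 ]]
```

Emit:
{"method": "carry_out", "body": {"increments": [[0,0,3,0],[0,0,6,0],[0,0,8,0],[0,0,8.5,0],[0,0,8.5,0]]}}

```text
t: 3.58
tcp_pos: [0.5006, -0.3463, 0.0971]
ee_rot: [[0.057, 0.998, 0.001], [0.998, -0.057, -0.001], [-0.001, 0.001, -1.0]]
contact_force: [-0.6, -0.2, 0.0]
finger_gap: 0.0849
grip_force: 0.0
```

Emit:
{"method": "carry_out", "body": {"increments": [[0,0,0,0],[0,0,0,0],[0,0,0,0],[0,0,0,0],[0,0,0,0]], "claw": 0, "force": 110}}

```text
t: 4.2
tcp_pos: [0.5002, -0.3461, 0.0968]
ee_rot: [[0.057, 0.998, 0.001], [0.998, -0.057, -0.0], [-0.0, 0.001, -1.0]]
contact_force: [-0.8, 0.5, 2.2]
finger_gap: 0.0166
grip_force: 107.2
```

Emit:
{"method": "carry_out", "body": {"increments": [[0,0,0,0],[0,0,0,0]]}}

```text
t: 4.45
tcp_pos: [0.5002, -0.3461, 0.0967]
ee_rot: [[0.057, 0.998, 0.0], [0.998, -0.057, -0.0], [-0.0, 0.0, -1.0]]
contact_force: [-0.1, 0.7, 3.7]
finger_gap: 0.0165
grip_force: 107.2
```

Emit:
{"method": "carry_out", "body": {"increments": [[0,0,-1,0],[0,0,-3.5,0],[0,0,-7,0],[0,0,-11,0],[0,0,-14,0]]}}

```text
t: 5.08
tcp_pos: [0.5001, -0.3463, 0.2381]
ee_rot: [[0.057, 0.998, 0.001], [0.998, -0.057, -0.001], [-0.001, 0.001, -1.0]]
contact_force: [-0.0, -0.6, -2.0]
finger_gap: 0.0162
grip_force: 107.3
```

Emit:
{"method": "carry_out", "body": {"increments": [[5,1,0,0],[10.5,2,0,0],[16,3,0,0],[21.5,4,0,-0.02],[27,5,0,-0.04]]}}

```text
t: 5.7
tcp_pos: [0.5652, -0.0777, 0.2363]
ee_rot: [[0.016, 1.0, -0.0], [1.0, -0.016, -0.001], [-0.001, -0.0, -1.0]]
contact_force: [0.5, 0.4, -1.9]
finger_gap: 0.0165
grip_force: 107.4
```

Emit:
{"method": "carry_out", "body": {"increments": [[5,1,0,0],[10,2,0,0],[14,3,0,0],[16,3,0,0],[16,3,0,0]]}}

```text
t: 6.32
tcp_pos: [0.5974, 0.0811, 0.236]
ee_rot: [[0.014, 1.0, -0.001], [1.0, -0.014, -0.0], [-0.0, -0.001, -1.0]]
contact_force: [-0.3, -0.9, -2.1]
finger_gap: 0.0165
grip_force: 107.4
```

```bash
python3 - <<'E'
from h import *
s=st(); print(np.round(s["ee_rot"],3).tolist());m,im=shot("wrist","w3"); print(m["origin"]);lm("wrist",["mouth","exit","block","rest","bar_tip","bar_handle"])
np.save("m3.npy",m,allow_pickle=True)
E
```

```text
t 6.33 tcp [0.5974 0.0811 0.236 ] F [-0.25 -0.88 -2.08] M [-0.21  0.06 -0.06] gap 0.0165 grip 107.44229793548584
[[0.014, 1.0, -0.001], [1.0, -0.014, -0.0], [-0.0, -0.001, -1.0]]
[0.59775832 0.15437185 0.37870551]
mouth [([0.505, 0.1914, 0.0587], 0.59)]
exit [([0.503, 0.2293, 0.0572], 0.67), ([0.6966, -0.0786, 0.005], 0.15)]
block [([0.5096, 0.2125, 0.0137], 0.86)]
rest []
bar_tip []
bar_handle [([0.5973, 0.0807, 0.2492], 0.55)]
```

View pics/w3.png

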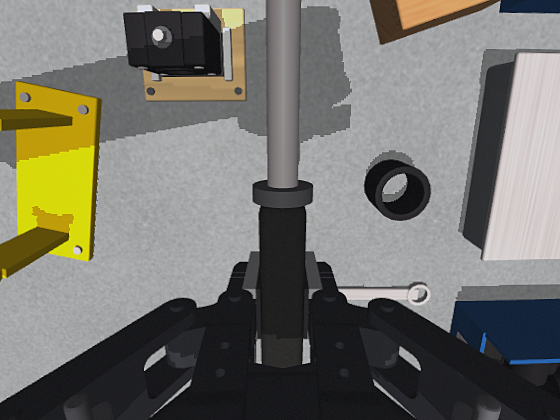

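The wrist picture shows the block at (172,40) in its rest, with the rest's front edge from (147,100) to (245,100). It is cut by the frame, so I'll move 7 cm forward for a clean measurement of position and yaw.

Emit:
{"method": "carry_out", "body": {"increments": [[3,-0.5,0,0],[5,-1,0,0],[7,-2,0,0],[7,-2,0,0],[7,-2,0,0]]}}

```text
t: 7.3
tcp_pos: [0.5797, 0.1492, 0.2364]
ee_rot: [[0.018, 1.0, 0.001], [1.0, -0.018, -0.001], [-0.001, 0.001, -1.0]]
contact_force: [-0.4, -0.1, -2.2]
finger_gap: 0.0166
grip_force: 107.5
```

```bash
python3 - <<'E'
from h import *
s=st(); print(np.round(s["ee_rot"],3).tolist());m,im=shot("wrist","w4"); print(m["origin"]);lm("wrist",["mouth","exit","block","rest"])
np.save("m4.npy",m,allow_pickle=True)
cv2.imwrite("pics/w4c.png",cv2.resize(im[40:240,100:300,::-1],(600,600),interpolation=cv2.INTER_CUBIC))
E
```

```text
t 7.3 tcp [0.5797 0.1492 0.2364] F [-0.42 -0.11 -2.17] M [-0.21  0.04 -0.  ] gap 0.0166 grip 107.46174931526184
[[0.018, 1.0, 0.001], [1.0, -0.018, -0.001], [-0.001, 0.001, -1.0]]
[0.58000747 0.22254829 0.3790274 ]
mouth [([0.7275, 0.0689, 0.0005], 0.19)]
exit [([0.5066, 0.2305, 0.0594], 0.63)]
block [([0.5086, 0.2115, 0.0128], 0.92)]
rest []
```

View pics/w4c.png

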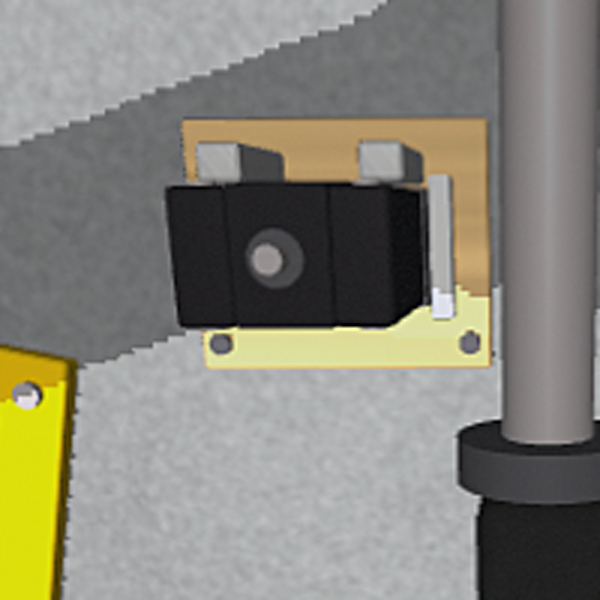

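The crop shows the rest plate corners at crop pixels (181,119), (488,119), (491,365) and (205,366), and the block top at about (166,188), (180,326) and (388,326). The screw is at (265,259), and the bar with its collar is on the right.

```bash
python3 - <<'E'
from h import *
m=np.load("m4.npy",allow_pickle=True).item()
f=lambda L,z:ray(m,np.array(L)/3+[100-.33,40-.33],z)
R=f([[181,119],[488,119],[491,365]],.010); print(np.round(R,4))
print("front",np.round(f([[205,365],[491,365]],.010),4))
B=f([[180,326],[388,326],[166,188],[385,184],[330,184],[330,326],[225,187],[235,326]],.094); print("top",np.round(B,4))
print("screw",np.round(f([[265,259]],.110),4), np.round(f([[275,259]],.094),4))
print("stop/rail", np.round(f([[432,176],[452,176],[434,318],[453,318]],.02),4), np.round(f([[197,143],[238,143],[358,143],[403,143]],.065),4))
# bar axis
for r in (60,120,160,350):
  pass
s=robot.observe(); 
mk=robot.trace("bar","wrist")[0]["mask"]; s0=s["tcp_pos"]
for r in (5,40,80,120,160):
    c=np.where(mk[r])[0]; print(r,c.min(),c.max(),np.round(ray(m,[c.mean(),r],s0[2]+.019),4))
d=robot.camera_model("side"); 
E
```

```text
[[0.4506 0.2576 0.01  ]
 [0.56   0.2551 0.01  ]
 [0.5581 0.1676 0.01  ]]
front [[0.4491 0.1697 0.01  ]
 [0.5581 0.1676 0.01  ]]
top [[0.4729 0.1932 0.094 ]
 [0.5336 0.192  0.094 ]
 [0.4736 0.2316 0.094 ]
 [0.5352 0.2312 0.094 ]
 [0.5198 0.2316 0.094 ]
 [0.5167 0.1923 0.094 ]
 [0.4903 0.2314 0.094 ]
 [0.489  0.1929 0.094 ]]
screw [[0.5041 0.2122 0.11  ]] [[0.5025 0.2115 0.094 ]]
stop/rail [[0.5402 0.2358 0.02  ]
 [0.5472 0.2357 0.02  ]
 [0.5385 0.1866 0.02  ]
 [0.5454 0.1865 0.02  ]] [[0.474  0.2454 0.065 ]
 [0.4865 0.245  0.065 ]
 [0.5232 0.2442 0.065 ]
 [0.5369 0.2439 0.065 ]]
5 266 301 [[0.5812 0.257  0.2553]]
40 266 300 [[0.5809 0.2462 0.2553]]
80 265 299 [[0.5803 0.2331 0.2553]]
120 266 298 [[0.5801 0.2193 0.2553]]
160 266 298 [[0.5798 0.2045 0.2553]]
```

Emit:
{"method": "carry_out", "body": {"increments": [[-5,-1,0,0],[-10.5,-2.5,0,0],[-16,-4.5,0,0],[-21,-6.5,0,0.003],[-24,-7.7,0,0.003]]}}

```text
t: 8.22
tcp_pos: [0.497, -0.0917, 0.2367]
ee_rot: [[0.024, 1.0, 0.001], [1.0, -0.024, -0.001], [-0.001, 0.001, -1.0]]
contact_force: [0.8, 0.5, -2.1]
finger_gap: 0.0163
grip_force: 107.6
```

Emit:
{"method": "carry_out", "body": {"increments": [[0,0,5,0],[0,0,10,0],[0,0,15,0],[0,0,18,0],[0,0,19.2,0]]}}

```text
t: 8.85
tcp_pos: [0.4969, -0.0883, 0.0426]
ee_rot: [[0.02, 1.0, -0.003], [1.0, -0.02, 0.0], [0.0, -0.003, -1.0]]
contact_force: [-0.2, 0.6, -1.5]
finger_gap: 0.017
grip_force: 107.5
```

Emit:
{"method": "carry_out", "body": {"increments": [[0,0,0,0],[0,0,0,0]]}}

```text
t: 9.1
tcp_pos: [0.4996, -0.0884, 0.0459]
ee_rot: [[0.02, 1.0, 0.003], [1.0, -0.02, -0.0], [-0.0, 0.003, -1.0]]
contact_force: [-1.8, 0.8, -1.3]
finger_gap: 0.0164
grip_force: 107.5
```

```bash
python3 - <<'E'
from h import *
s=st(); print(np.round(s["ee_rot"],4).tolist())
T={}
for c in ("scene","side"):
    m,im=shot(c,c+"5"); lm(c,["bar_tip","mouth","exit","bar_handle"])
    for t in ["bar"]:
        d=robot.trace(t,c)
        if d: 
            mk=d[0]["mask"]; ys,xs=np.where(mk); print(c,d[0]["conf"],mk.sum(),xs.min(),xs.max(),ys.min(),ys.max())
    tcp=np.array(s["tcp_pos"]);R=np.array(s["ee_rot"]); b=tcp-R[:,2]*.0183
    print("pred tip px",project(m,b+R[:,0]*.2245),"mouth",project(m,[0.5041,.1925,.058]), "handle",project(m,b))
S=cv2.imread("pics/scene5.png");D=cv2.imread("pics/side5.png")
a=cv2.resize(S[160:240,270:390],(720,480),interpolation=cv2.INTER_CUBIC);
cv2.imwrite("pics/c5a.png",np.clip(a*1.8,0,255).astype(np.uint8))
a=cv2.resize(D[240:330,190:320],(780,540),interpolation=cv2.INTER_CUBIC);
cv2.imwrite("pics/c5b.png",np.clip(a*1.8,0,255).astype(np.uint8))
E
```

```text
t 9.1 tcp [ 0.4996 -0.0884  0.0459] F [-1.8   0.76 -1.27] M [-0.12  0.04 -0.02] gap 0.0164 grip 107.54282355308533
[[0.0201, 0.9998, 0.003], [0.9998, -0.0201, -0.0004], [-0.0004, 0.003, -1.0]]
bar_tip [([0.5063, 0.1366, 0.0627], 0.8)]
mouth [([0.5089, 0.1902, 0.0575], 0.89)]
exit [([0.5074, 0.2316, 0.059], 0.67)]
bar_handle [([0.5008, -0.0837, 0.0654], 0.66)]
pred tip px [[330.41367136 201.12356325]] mouth [[352.05207003 199.41109012]] handle [[238.94630659 213.07173899]]
bar_tip [([0.5048, 0.1405, 0.0572], 0.73)]
mouth [([0.5059, 0.1925, 0.0567], 0.57), ([0.3833, -0.1658, 0.0043], 0.36)]
exit [([0.5044, 0.2358, 0.0623], 0.69)]
bar_handle [([0.498, -0.09, 0.0606], 0.81), ([0.5043, 0.2348, 0.0612], 0.27)]
side 0.66 375 263 322 195 260
pred tip px [[263.60573807 258.58882254]] mouth [[250.70133524 276.05685682]] handle [[309.74782539 204.84355305]]
```

View pics/c5a.png

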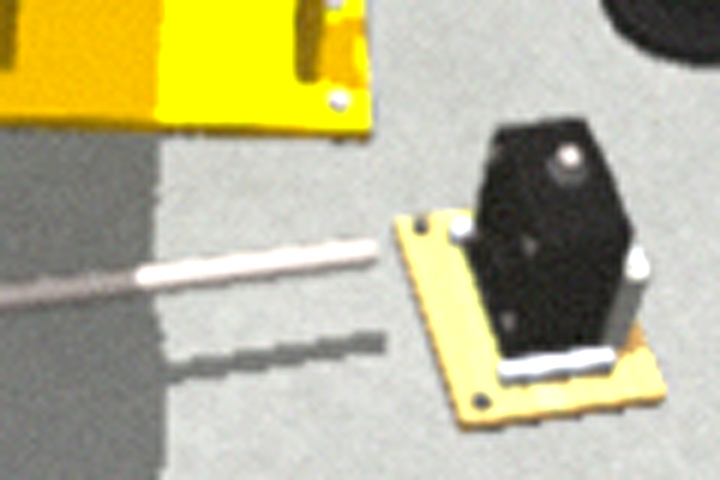

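View pics/c5b.png

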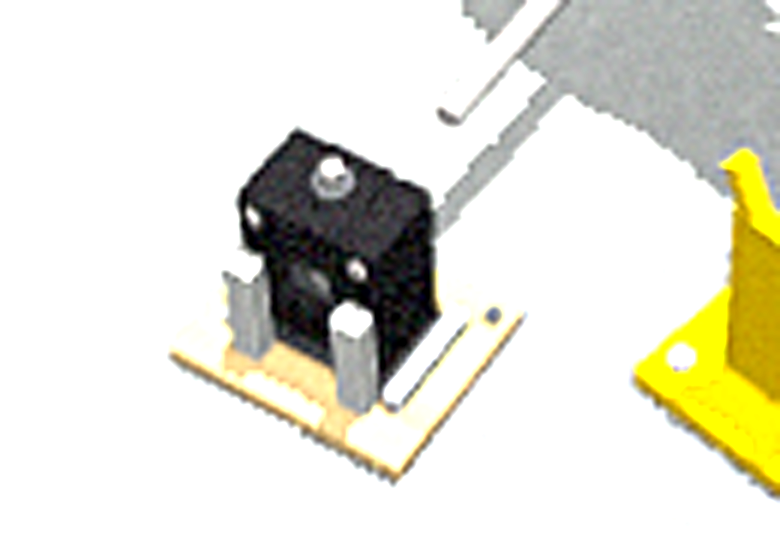

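The bar tip is at (265,259) in the side picture against a predicted (263.6,258.6), so the bar is level in the grip. The far window shows a faint grey spot near (242,286). I'll average frames and enhance both windows once, with the projected circles.

```bash
python3 - <<'E'
from h import *
st()
out=[]
u=np.array([.021,1,0]);x=np.array([1,-.021,0]);z=np.array([0,0,1]);C=np.array([.5045,.2125,.058])
for c,sg in (("scene",-1),("side",1)):
    im=np.mean([robot.read_camera(c).astype(float) for _ in range(5)],0); m=robot.camera_model(c)
    p=project(m,C+sg*.02*u)[0]; print(c,p); o=np.round(p).astype(int)-[14,14]
    cr=im[o[1]:o[1]+28,o[0]:o[0]+28].mean(2); print(np.round(cr[4:24,4:24]).astype(int) if 0 else cr.min())
    g=np.clip((cr-cr.min())*4,0,255).astype(np.uint8)
    b=cv2.cvtColor(cv2.resize(g,(392,392),interpolation=cv2.INTER_CUBIC),cv2.COLOR_GRAY2BGR)
    t=np.linspace(0,2*np.pi,60)[:,None]
    q=project(m,C+sg*.02*u+.014*(np.cos(t)*z+np.sin(t)*x))
    q2=project(m,C+sg*(.010 if sg<0 else .014)*u+.014*(np.cos(t)*z+np.sin(t)*x))
    for Q,col in((q,(0,255,255)),(q2,(0,160,0))):
        for a in ((Q-o+.5)*14).astype(int): cv2.circle(b,tuple(int(v) for v in a),1,col,-1)
    out.append(b)
cv2.imwrite("pics/bore.png",np.hstack(out))
E
```

```text
t 9.7 tcp [ 0.4982 -0.0882  0.0443] F [ 0.36  0.5  -1.37] M [-0.15  0.04 -0.02] gap 0.0167 grip 107.54074931144714
scene [352.04963534 199.40484814]
17.933333333333334
side [240.72859308 287.6864297 ]
0.4000000000000001
```

View pics/bore.png

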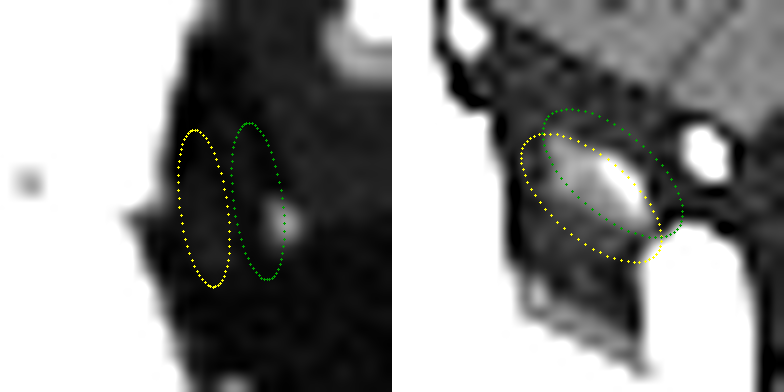

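```bash
cat > fit.py <<'E'
from h import *
import itertools
ms=robot.camera_model("scene")
tipS=ray(ms,[[334.2,216.7]],.006)[0]; tip=np.array([.5040,.1365,.0645]); L=tip-tipS; L/=np.linalg.norm(L); print("to light",np.round(L,2))
m=robot.camera_model("side")
im=np.mean([robot.read_camera("side").astype(float) for _ in range(6)],0).mean(2)
u=np.array([.021,1,0]);u/=np.linalg.norm(u);x=np.array([u[1],-u[0],0]);C=np.array([.5045,.2125,.058])
p=project(m,C+.02*u)[0]; o=np.round(p).astype(int)-[8,8]; N=16; ss=6
img=im[o[1]:o[1]+N,o[0]:o[0]+N]
print(np.round(img).astype(int))
g=(np.arange(N*ss)+.5)/ss-.5; U,V=np.meshgrid(g+o[0],g+o[1])
def render(du,dv,th):
    uv=np.c_[U.ravel()-du,V.ravel()-dv]
    A=ray(m,uv,0.0); O=np.array(m["origin"]); d=A-O
    def hit(y): # plane y (block frame)
        t=(y-(O-C)@u)/(d@u); P=O+d*t[:,None]-C; return P@x,P[:,2]
    fx,fz=hit(.02); inw=fx**2+fz**2<.014**2
    face=(abs(fx)<.032)&(fz>-.048)&(fz<.036)
    bx,bz=hit(.014); inb=bx**2+bz**2<.014**2
    bore=(bx-.006*np.sin(th))**2+(bz-.006*np.cos(th))**2<.007**2
    k=.006/(L@u); lx,lz=bx+k*(L@x),bz+k*L[2]; lit=(lx**2+lz**2<.014**2) if L@u>0 else np.zeros_like(inb)
    cl=np.where(~inw,np.where(face,1,0),np.where(~inb,2,np.where(bore,3,np.where(lit,4,5))))
    return cl.reshape(N*ss,N*ss)
sl=np.s_[3:13,3:13]
res=[]
for du,dv in itertools.product(np.arange(-2,2.1,.5),repeat=2):
    for th in np.arange(-120,121,15):
        cl=render(du,dv,np.radians(th))
        M=np.stack([cv2.resize((cl==i).astype(np.float32),(N,N),interpolation=cv2.INTER_AREA)[sl].ravel() for i in range(6)],1)
        w,_,_,_=np.linalg.lstsq(M.T@M+1e-3*np.eye(6),M.T@img[sl].ravel(),rcond=None)
        res.append((((M@w-img[sl].ravel())**2).mean()**.5,du,dv,th,np.round(w).astype(int)))
best={}
for r in sorted(res,key=lambda r:r[0]): best.setdefault(r[3],r)
for r in sorted(best.values(),key=lambda r:r[0]): print(r)
E
python3 fit.py
```

```text
to light [-0.13 -0.24  0.96]
[[ 13   6  11  12  17   9  11  15  10   9   5  12  26  20  35  36]
 [  4   7  10  14  18  14  15  17  11  17  10  12  10  11  24  26]
 [ 64   7  10  18   8   8  16  15  13  13  13  14   8   6   7   9]
 [127   4   8  18  13  19  14   6   8  11  14   9  14  13  15  58]
 [124  17  11   7  12  32  38  29  28  21  11  10  12   8  26 109]
 [ 73  35   2  11  12  26  39  44  50  60  37  11   9  10  20  81]
 [ 84  55   4  12  12  30  43  39  40  82  79  42   5   9   9  24]
 [ 87  70   7   7  19  27  37  35  40  44  78  79   6   9  10  10]
 [ 87  84   7  13   9  15  20  25  38  36  46  65  16   7   5  10]
 [ 89 102   1   6  13  10  19  22  22  32  32  47  34   3   8   8]
 [ 85  98   6  12  14  11   7  19  15  19  25  28  26  19 100  95]
 [ 84  94   9   6  12  11  12  13  24  20  14   7  36 165 187 184]
 [ 86  91  25  10   9  13  10  15  10  16  10  18 134 228 214 211]
 [ 84  90  51  14  20   6  11  12  13   9   3  30 181 214 210 207]
 [ 85  86  59  31  37  10  12  15  15  11   7  19 147 175 191 207]
 [ 84  86  66  33  44  30  22  14  13  11   7   8 108  81 119 177]
[... 1271 characters left out ...]
8]))
(np.float64(13.60398659744017), np.float64(0.5), np.float64(0.5), np.int64(-45), array([  0,  12,  23, 116,   0,  40]))
(np.float64(13.664847943734287), np.float64(1.5), np.float64(1.0), np.int64(45), array([ 0, 12, 28, 81,  0, 37]))
(np.float64(13.952857403739008), np.float64(0.0), np.float64(0.0), np.int64(-75), array([ 0, 13, 20, 97,  0, 39]))
(np.float64(14.153741876778842), np.float64(2.0), np.float64(0.5), np.int64(-90), array([ 0, 12, 32, 15,  0, 52]))
(np.float64(14.255672287197404), np.float64(2.0), np.float64(0.5), np.int64(-105), array([ 0, 12, 32, 21,  0, 53]))
(np.float64(14.3549255371132), np.float64(-0.5), np.float64(-1.0), np.int64(-120), array([ 0, 14, 20, 74,  0, 33]))
```

```bash
python3 - <<'E'
s=open("fit.py").read()
s=s.replace("sl=np.s_[3:13,3:13]","yy,xx=np.mgrid[:N,:N]; sl=(abs(xx-8)<=5)&(abs(yy-7)<=4)&(img<95)&(xx+yy<21)\nC=C")
s=s.replace("np.arange(-2,2.1,.5)","np.arange(-1,1.6,.25)").replace("range(-120","range(-120")
s=s.replace("print(np.round(img).astype(int))","")
open("fit2.py","w").write(s)
E
python3 fit2.py
```

```text
to light [-0.13 -0.24  0.96]
(np.float64(6.252117806537496), np.float64(0.0), np.float64(0.0), np.int64(-60), array([  0,  13,  16, 109,   0,  41]))
(np.float64(6.402359412606827), np.float64(0.0), np.float64(0.0), np.int64(-45), array([  0,  13,  16, 115,   0,  41]))
(np.float64(6.613406003807915), np.float64(0.25), np.float64(0.25), np.int64(-30), array([  0,  13,  17, 117,   0,  42]))
(np.float64(6.793345430794476), np.float64(-0.25), np.float64(-0.25), np.int64(-75), array([ 0, 13, 16, 96,  0, 40]))
(np.float64(6.951117011285385), np.float64(0.5), np.float64(0.5), np.int64(-15), array([  0,  13,  17, 114,   0,  42]))
(np.float64(7.257538939937668), np.float64(-0.5), np.float64(-0.75), np.int64(-90), array([ 0, 12, 17, 88,  0, 38]))
(np.float64(7.321625369110384), np.float64(-0.25), np.float64(-0.5), np.int64(-105), array([ 0, 12, 17, 80,  0, 38]))
(np.float64(7.423770339547943), np.float64(1.0), np.float64(0.75), np.int64(0), array([  0,  13,  20, 107,   0,  43]))
(np.float64(7.476038307310758), np.float64(-0.25), np.float64(-0.75), np.int64(-120), array([ 0, 12, 18, 73,  0, 36])
[... 212 characters left out ...]
22, 87,  0, 42]))
(np.float64(8.288842218142415), np.float64(1.5), np.float64(0.75), np.int64(45), array([ 0, 12, 24, 75,  0, 43]))
(np.float64(8.683609296482405), np.float64(1.5), np.float64(0.75), np.int64(60), array([ 0, 12, 24, 69,  0, 42]))
(np.float64(8.956672866532033), np.float64(1.5), np.float64(0.75), np.int64(75), array([ 0, 13, 24, 64,  0, 42]))
(np.float64(8.956728375624673), np.float64(1.5), np.float64(0.5), np.int64(120), array([ 0, 12, 26, 58,  0, 34]))
(np.float64(9.12224247790644), np.float64(1.5), np.float64(0.75), np.int64(90), array([ 0, 13, 24, 61,  0, 40]))
(np.float64(9.290750617818547), np.float64(1.5), np.float64(0.5), np.int64(105), array([ 0, 12, 25, 58,  0, 38]))
```

Emit:
{"method": "carry_out", "body": {"increments": [[1,-0.2,0,0],[2,-0.3,0,0],[3,-0.35,0,0],[3.4,-0.4,0.1,0],[3.4,-0.4,0.1,0]]}}

```text
t: 11.42
tcp_pos: [0.4948, -0.0537, 0.0433]
ee_rot: [[0.019, 1.0, -0.0], [1.0, -0.019, -0.0], [-0.0, -0.0, -1.0]]
contact_force: [-0.0, -0.8, -2.3]
finger_gap: 0.0168
grip_force: 107.6
```

Emit:
{"method": "carry_out", "body": {"increments": [[0,0,0,0],[0,0,0,0]]}}

```text
t: 11.68
tcp_pos: [0.4949, -0.0545, 0.0434]
ee_rot: [[0.021, 1.0, 0.0], [1.0, -0.021, -0.0], [-0.0, 0.0, -1.0]]
contact_force: [0.1, -0.3, -1.6]
finger_gap: 0.0166
grip_force: 107.6
```

```bash
python3 - <<'E'
from h import *
for _ in range(4): s=st(); robot.read_camera("side")
R=np.array(s["ee_rot"]); print(np.round(R,4).tolist())
tip=np.array(s["tcp_pos"])-R[:,2]*.0183+R[:,0]*.2245; print("tip",np.round(tip,4)); lm("side",["bar_tip"]); lm("scene",["bar_tip"])
E
```

```text
t 11.68 tcp [ 0.4949 -0.0545  0.0434] F [ 0.06 -0.33 -1.64] M [-0.17 -0.03 -0.04] gap 0.0166 grip 107.55741477012634
t 11.72 tcp [ 0.4949 -0.0545  0.0434] F [-0.21 -0.33 -2.1 ] M [-0.15 -0.05  0.03] gap 0.0164 grip 107.55801916122437
t 11.78 tcp [ 0.4949 -0.0544  0.0434] F [-0.05 -0.35 -2.03] M [-0.15 -0.05 -0.05] gap 0.0163 grip 107.55720376968384
t 11.82 tcp [ 0.4949 -0.0544  0.0433] F [ 0.3  -0.64 -2.08] M [-0.14 -0.01  0.02] gap 0.0163 grip 107.5574541091919
[[0.0205, 0.9998, 0.0001], [0.9998, -0.0205, -0.0001], [-0.0001, 0.0001, -1.0]]
tip [0.4995 0.1701 0.0616]
bar_tip [([0.5001, 0.1719, 0.0571], 0.75)]
bar_tip [([0.5016, 0.1348, 0.0606], 0.86), ([0.5076, 0.2111, -0.0021], 0.72)]
```

Emit:
{"method": "carry_out", "body": {"increments": [[1.3,0,0,0],[2.3,0,0,0],[2.7,0,0,0],[2.9,0,0,0],[3.05,0,0,0]]}}

```text
t: 12.6
tcp_pos: [0.4955, -0.0237, 0.0433]
ee_rot: [[0.02, 1.0, 0.0], [1.0, -0.02, -0.0], [-0.0, 0.0, -1.0]]
contact_force: [-0.2, 1.1, -1.6]
finger_gap: 0.0163
grip_force: 107.6
```

Emit:
{"method": "carry_out", "body": {"increments": [[0.1,0,0,0],[0.2,0,0,0],[0.3,0,0,0],[0.3,0,0,0]]}}

```text
t: 13.1
tcp_pos: [0.4956, -0.0206, 0.0434]
ee_rot: [[0.02, 1.0, 0.0], [1.0, -0.02, 0.0], [0.0, 0.0, -1.0]]
contact_force: [0.1, 0.6, -0.5]
finger_gap: 0.0164
grip_force: 107.6
```

Emit:
{"method": "carry_out", "body": {"increments": [[0.1,0,0,0],[0.2,0,0,0],[0.2,0,0,0]]}}

```text
t: 13.48
tcp_pos: [0.4956, -0.0185, 0.0434]
ee_rot: [[0.02, 1.0, 0.0], [1.0, -0.02, 0.0], [0.0, 0.0, -1.0]]
contact_force: [0.9, -0.1, -1.5]
finger_gap: 0.0166
grip_force: 107.6
```

Emit:
{"method": "carry_out", "body": {"increments": [[0.1,0,0,0],[0.2,0,0,0],[0.2,0,0,0]]}}

```text
t: 13.85
tcp_pos: [0.4956, -0.0165, 0.0434]
ee_rot: [[0.02, 1.0, 0.0], [1.0, -0.02, 0.0], [0.0, 0.0, -1.0]]
contact_force: [-0.3, -0.4, -1.4]
finger_gap: 0.0164
grip_force: 107.6
```

Emit:
{"method": "carry_out", "body": {"increments": [[0.1,0,0,0],[0.2,0,0,0],[0.2,0,0,0]]}}

```text
t: 14.22
tcp_pos: [0.4957, -0.0144, 0.0434]
ee_rot: [[0.02, 1.0, 0.0], [1.0, -0.02, 0.0], [0.0, 0.0, -1.0]]
contact_force: [0.9, 0.2, -1.1]
finger_gap: 0.0165
grip_force: 107.6
```

```bash
python3 - <<'E'
from h import *
F=[]
for _ in range(4): s=robot.observe(); F.append(np.r_[s["contact_force"],s["ft_torque"]]); robot.read_camera("side")
print(np.round(np.mean(F,0),2)); lm("side",["exit","block","bar_tip"])
E
```

```text
[ 0.19 -0.11 -1.17  0.02  0.01 -0.02]
exit [([0.5025, 0.2354, 0.0606], 0.72)]
block [([0.5037, 0.2128, 0.0062], 0.95), ([0.4966, -0.0199, 0.0607], 0.73)]
bar_tip [([0.4984, 0.2117, 0.0592], 0.76)]
```

Emit:
{"method": "carry_out", "body": {"increments": [[0.15,0,0,0],[0.3,0,0,0],[0.45,0,0,0],[0.6,0,0,0],[0.6,0,0,0]]}}

```text
t: 15.2
tcp_pos: [0.4958, -0.0083, 0.0433]
ee_rot: [[0.02, 1.0, 0.0], [1.0, -0.02, 0.0], [0.0, 0.0, -1.0]]
contact_force: [-0.1, 1.0, -0.7]
finger_gap: 0.0164
grip_force: 107.6
```

```bash
python3 - <<'E'
from h import *
F=[]
for _ in range(4): s=robot.observe(); F.append(np.r_[s["contact_force"],s["ft_torque"]]); robot.read_camera("side")
print(np.round(np.mean(F,0),2),s["tcp_pos"])
E
```

```text
[-0.14  0.63 -0.93  0.07 -0.01 -0.03] [ 0.49578227 -0.00834037  0.04333254]
```

Emit:
{"method": "carry_out", "body": {"increments": [[0.4,0,0,0],[0.8,0,0,0],[1.2,0,0,0],[1.6,0,0,0],[2.0,0,0,0]]}}

```text
t: 16.02
tcp_pos: [0.4962, 0.0117, 0.0433]
ee_rot: [[0.02, 1.0, 0.0], [1.0, -0.02, -0.0], [-0.0, 0.0, -1.0]]
contact_force: [-0.7, -1.0, -1.7]
finger_gap: 0.0165
grip_force: 107.7
```

Emit:
{"method": "carry_out", "body": {"increments": [[0.4,0,0,0],[0.8,0,0,0],[1.2,0,0,0],[1.6,0,0,0],[2.0,0,0,0]]}}

```text
t: 16.65
tcp_pos: [0.4966, 0.0316, 0.0433]
ee_rot: [[0.02, 1.0, 0.0], [1.0, -0.02, -0.0], [-0.0, 0.0, -1.0]]
contact_force: [0.6, -0.2, 0.1]
finger_gap: 0.0165
grip_force: 107.7
```

```bash
python3 - <<'E'
from h import *
F=[]
for _ in range(4): s=robot.observe(); F.append(np.r_[s["contact_force"],s["ft_torque"]]); m,im=shot("side","s6")
print(np.round(np.mean(F,0),2),s["tcp_pos"]);lm("side",["bar_tip","exit","block"])
cv2.imwrite("pics/s6c.png",cv2.resize(im[200:350,160:360,::-1],(800,600),interpolation=cv2.INTER_CUBIC))
E
```

```text
[ 0.38  0.17 -0.51 -0.01 -0.02 -0.03] [0.49656379 0.03194003 0.0433294 ]
bar_tip [([0.5022, 0.2608, 0.059], 0.87)]
exit [([0.4992, 0.2317, 0.0605], 0.75), ([0.3799, -0.1671, 0.0009], 0.47)]
block [([0.5013, 0.2102, 0.0032], 0.64), ([0.5058, 0.237, 0.0612], 0.42)]
```

View pics/s6c.png

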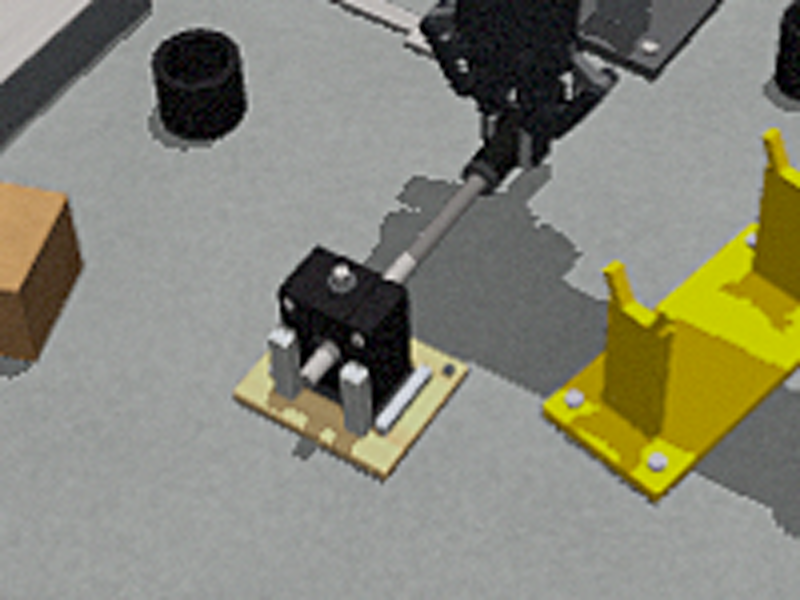

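The tip is out through the gap between the end stops (crop 315,370) and the block is still seated. I'll feed the remaining 5 cm, then lift.

Emit:
{"method": "carry_out", "body": {"increments": [[0.8,0,0,0],[2,0,0,0],[3.2,0,0,0],[4.4,0,0,0],[5,0,0,0]], "force": 120}}

```text
t: 17.62
tcp_pos: [0.4976, 0.0827, 0.0433]
ee_rot: [[0.018, 1.0, 0.0], [1.0, -0.018, 0.0], [0.0, 0.0, -1.0]]
contact_force: [-0.8, -0.6, -1.0]
finger_gap: 0.0166
grip_force: 117.5
```

Emit:
{"method": "carry_out", "body": {"increments": [[0,0,-0.2,0],[0,0,-0.5,0],[0,0,-0.8,0],[0,0,-1.1,0],[0,0,-1.4,0]]}}

```text
t: 18.25
tcp_pos: [0.4975, 0.0811, 0.0575]
ee_rot: [[0.02, 1.0, -0.0], [1.0, -0.02, -0.0], [-0.0, -0.0, -1.0]]
contact_force: [0.1, 0.1, -4.8]
finger_gap: 0.016
grip_force: 117.2
```

Emit:
{"method": "carry_out", "body": {"increments": [[0,0,-0.3,0],[0,0,-0.8,0],[0,0,-1.4,0],[0,0,-2.0,0],[0,0,-2.6,0]]}}

```text
t: 18.88
tcp_pos: [0.4977, 0.0814, 0.0839]
ee_rot: [[0.02, 1.0, 0.0], [1.0, -0.02, -0.0], [-0.0, 0.0, -1.0]]
contact_force: [0.7, 0.9, -3.8]
finger_gap: 0.016
grip_force: 117.2
```

Emit:
{"method": "carry_out", "body": {"increments": [[0,0,-1,0],[0,0,-2.2,0],[0,0,-3.6,0],[0,0,-5,0],[0,0,-6.4,0]]}}

```text
t: 19.5
tcp_pos: [0.4977, 0.0814, 0.1485]
ee_rot: [[0.02, 1.0, 0.001], [1.0, -0.02, 0.0], [0.0, 0.001, -1.0]]
contact_force: [0.4, -0.7, -3.6]
finger_gap: 0.0162
grip_force: 117.2
```

Emit:
{"method": "carry_out", "body": {"increments": [[0,0,-1.4,0],[0,0,-2.8,0],[0,0,-4.2,0],[0,0,-5.2,0],[0,0,-5.6,0]]}}

```text
t: 20.12
tcp_pos: [0.4978, 0.0815, 0.2041]
ee_rot: [[0.02, 1.0, 0.001], [1.0, -0.02, 0.0], [0.0, 0.001, -1.0]]
contact_force: [0.3, 0.5, -3.0]
finger_gap: 0.0164
grip_force: 117.1
```

```bash
python3 - <<'E'
from h import *
s=st(); R=np.array(s["ee_rot"]);print(np.round(R,4).tolist())
for c in("side","scene"):
    m,im=shot(c,c+"7"); lm(c,["bar_tip","block","bar_handle"])
    b=np.array(s["tcp_pos"])-R[:,2]*.0183; print(project(m,b+R[:,0]*.2245))
a=cv2.imread("pics/side7.png")[150:350,150:400]; cv2.imwrite("pics/c7.png",cv2.resize(a,(750,600),interpolation=cv2.INTER_CUBIC))
E
```

```text
t 20.12 tcp [0.4978 0.0815 0.2041] F [ 0.32  0.51 -3.  ] M [-0.49 -0.    0.  ] gap 0.0164 grip 117.1479606628418
[[0.0199, 0.9998, 0.001], [0.9998, -0.0199, 0.0001], [0.0001, 0.001, -1.0]]
bar_tip [([0.5031, 0.3075, 0.219], 0.78)]
block [([0.5, 0.2121, 0.1653], 0.76), ([0.5065, 0.1892, 0.2163], 0.26)]
bar_handle [([0.4953, 0.0806, 0.2208], 0.73)]
[[215.05024932 261.98968851]]
bar_tip [([0.5019, 0.3056, 0.2171], 0.62), ([0.3414, 0.3465, -0.0041], 0.27)]
block [([0.4993, 0.2096, 0.1652], 0.62)]
bar_handle [([0.5002, 0.0855, 0.2242], 0.6)]
[[412.91693194 145.18655934]]
```

View pics/c7.png

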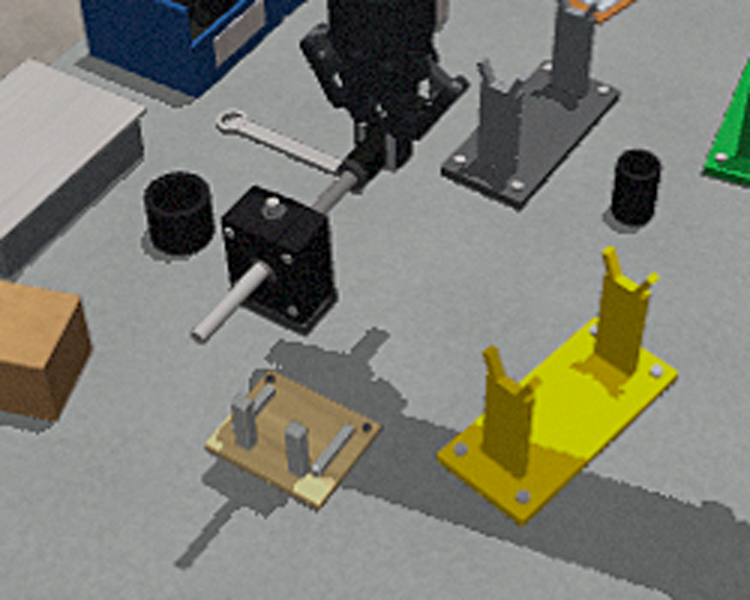

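Emit:
{"method": "carry_out", "body": {"increments": [[-0.6,0,-0.5,0],[-1.8,0,-1.2,0],[-3.6,0.1,-2,0],[-5.8,0.2,-2.7,0],[-8.2,0.2,-3,0]]}}

```text
t: 21.15
tcp_pos: [0.4984, -0.0028, 0.2346]
ee_rot: [[0.021, 1.0, 0.002], [1.0, -0.021, -0.0], [-0.0, 0.002, -1.0]]
contact_force: [0.5, 0.3, -4.2]
finger_gap: 0.0162
grip_force: 117.2
```

Emit:
{"method": "carry_out", "body": {"increments": [[-2.4,0.1,0,0],[-4.8,0.1,0,0],[-7.2,0.2,0,0],[-9.6,0.2,0,0],[-12,0.3,0,0]]}}

```text
t: 21.78
tcp_pos: [0.4983, -0.1232, 0.2341]
ee_rot: [[0.022, 1.0, 0.001], [1.0, -0.022, -0.001], [-0.001, 0.001, -1.0]]
contact_force: [-0.1, -0.1, -3.9]
finger_gap: 0.0164
grip_force: 117.2
```

Emit:
{"method": "carry_out", "body": {"increments": [[-2.4,0.1,0,0.007],[-4.8,0.1,0,0.014],[-7.2,0.2,0,0.021],[-9.6,0.2,0,0.029],[-12,0.3,0,0.037]]}}

```text
t: 22.4
tcp_pos: [0.4987, -0.2432, 0.2341]
ee_rot: [[0.059, 0.998, 0.001], [0.998, -0.059, -0.001], [-0.001, 0.001, -1.0]]
contact_force: [-0.1, -0.3, -3.4]
finger_gap: 0.0167
grip_force: 117.3
```

Emit:
{"method": "carry_out", "body": {"increments": [[-2.3,0,0,0],[-4.3,0,0,0],[-6,0,0,0],[-7.2,0,0,0],[-7.8,0,0,0]]}}

```text
t: 23.02
tcp_pos: [0.4946, -0.3193, 0.2333]
ee_rot: [[0.057, 0.998, -0.0], [0.998, -0.057, 0.0], [0.0, -0.0, -1.0]]
contact_force: [-0.9, -0.1, -4.0]
finger_gap: 0.0164
grip_force: 117.3
```

Emit:
{"method": "carry_out", "body": {"increments": [[-0.4,0,0,0],[-0.7,0,0,0],[-0.7,0,0,0],[-0.7,0,0,0]]}}

```text
t: 23.52
tcp_pos: [0.4944, -0.3251, 0.2334]
ee_rot: [[0.056, 0.998, 0.0], [0.998, -0.056, 0.0], [0.0, 0.0, -1.0]]
contact_force: [-0.8, -0.3, -3.7]
finger_gap: 0.0164
grip_force: 117.3
```

```bash
python3 - <<'E'
from h import *
s=st(); R=np.array(s["ee_rot"]);print(np.round(R,4).tolist())
d=np.array([.5002,-.3461,.0967])-s["tcp_pos"]; print("tool delta cm",np.round(R.T@d*100,2))
for c in("side","scene"):
    m,im=shot(c,c+"8"); lm(c,["bar_tip","block","notch_far"])
    b=np.array(s["tcp_pos"])-R[:,2]*.0183; print(project(m,b+R[:,0]*.2245))
m,im=shot("wrist","w8");lm("wrist",["notch_far","notch_near","stand"])
E
```

```text
t 23.52 tcp [ 0.4944 -0.3251  0.2334] F [-0.76 -0.34 -3.75] M [-0.42  0.04 -0.02] gap 0.0164 grip 117.25094676017761
[[0.0563, 0.9984, 0.0001], [0.9984, -0.0563, 0.0002], [0.0002, 0.0001, -1.0]]
tool delta cm [-2.06  0.69 13.67]
bar_tip [([0.5081, -0.0958, 0.2495], 0.8), ([0.504, -0.1746, 0.247], 0.63)]
block [([0.5002, -0.1966, 0.1928], 0.75)]
notch_far [([0.3443, 0.155, 0.1185], 0.71), ([0.5157, -0.1475, 0.1123], 0.63), ([0.301, -0.2859, 0.1176], 0.6)]
[[312.16932822 144.29422413]]
bar_tip [([0.5058, -0.1001, 0.2492], 0.58), ([0.494, -0.3218, 0.2536], 0.29)]
block [([0.5022, -0.1953, 0.1949], 0.93)]
notch_far [([0.5123, -0.1446, 0.1152], 0.72), ([0.3457, 0.1548, 0.1136], 0.59), ([0.5061, -0.1975, 0.252], 0.44)]
[[226.29372551 161.26712457]]
notch_far [([0.3006, -0.2819, 0.1123], 0.57)]
notch_near [([0.3153, -0.4199, 0.1144], 0.69), ([0.5056, -0.2795, 0.1177], 0.62)]
stand [([0.3069, -0.3553, -0.0027], 0.92), ([0.5056, -0.2191, 0.0029], 0.82), ([0.7072, -0.3307, 0.0005], 0.44)]
```

Emit:
{"method": "carry_out", "body": {"increments": [[-0.5,0.2,0,0],[-1.2,0.4,0,0],[-1.8,0.6,0,0],[-2.05,0.7,0,0],[-2.05,0.7,0,0]]}}

```text
t: 24.75
tcp_pos: [0.5, -0.3467, 0.2332]
ee_rot: [[0.057, 0.998, -0.0], [0.998, -0.057, 0.0], [0.0, -0.0, -1.0]]
contact_force: [-0.2, -1.2, -4.1]
finger_gap: 0.0165
grip_force: 117.2
```

Emit:
{"method": "carry_out", "body": {"increments": [[0,0,0.8,0],[0,0,2.4,0],[0,0,4.4,0],[0,0,6.2,0],[0,0,7.5,0]]}}

```text
t: 25.38
tcp_pos: [0.4995, -0.346, 0.1565]
ee_rot: [[0.057, 0.998, -0.002], [0.998, -0.057, 0.001], [0.001, -0.002, -1.0]]
contact_force: [0.4, 0.3, -3.4]
finger_gap: 0.0164
grip_force: 117.3
```

Emit:
{"method": "carry_out", "body": {"increments": [[0,0,0.9,0],[0,0,1.6,0],[0,0,2.0,0],[0,0,2.2,0],[0,0,2.2,0]]}}

```text
t: 26.0
tcp_pos: [0.5002, -0.3465, 0.1365]
ee_rot: [[0.057, 0.998, 0.0], [0.998, -0.057, -0.0], [-0.0, 0.0, -1.0]]
contact_force: [-0.0, 1.2, -3.8]
finger_gap: 0.0166
grip_force: 117.3
```

```bash
python3 - <<'E'
from h import *
s=st(); R=np.array(s["ee_rot"])
d=np.array([.5002,-.3461,.0967])-s["tcp_pos"]; print("tool delta cm",np.round(R.T@d*100,2), "yaw",R[0,0])
E
```

```text
t 26.0 tcp [ 0.5002 -0.3465  0.1365] F [-0.04  1.18 -3.81] M [-0.44 -0.   -0.01] gap 0.0166 grip 117.26530194282532
tool delta cm [ 0.04 -0.01  3.98] yaw 0.05693462778580959
```

Emit:
{"method": "carry_out", "body": {"increments": [[0,0,0.8,0],[0,0,1.6,0],[0,0,2.4,0],[0,0,3.0,0],[0,0,3.4,0]]}}

```text
t: 26.62
tcp_pos: [0.5, -0.3464, 0.1017]
ee_rot: [[0.057, 0.998, -0.0], [0.998, -0.057, 0.0], [0.0, -0.0, -1.0]]
contact_force: [-0.7, 0.6, -3.7]
finger_gap: 0.0163
grip_force: 117.2
```

Emit:
{"method": "carry_out", "body": {"increments": [[0,0,0.2,0],[0,0,0.35,0],[0,0,0.5,0],[0,0,0.5,0]]}}

```text
t: 27.12
tcp_pos: [0.5002, -0.3466, 0.0976]
ee_rot: [[0.057, 0.998, 0.001], [0.998, -0.057, -0.0], [-0.0, 0.001, -1.0]]
contact_force: [0.2, 0.4, -2.8]
finger_gap: 0.0159
grip_force: 117.4
```

Emit:
{"method": "carry_out", "body": {"increments": [[0,0,0.05,0],[0,0,0.1,0],[0,0,0.1,0]], "force": 40}}

```text
t: 27.5
tcp_pos: [0.5003, -0.3466, 0.0969]
ee_rot: [[0.057, 0.998, 0.001], [0.998, -0.057, -0.0], [-0.0, 0.001, -1.0]]
contact_force: [-0.9, -0.6, 0.8]
finger_gap: 0.0164
grip_force: 117.8
```

Emit:
{"method": "carry_out", "body": {"increments": [[0,0,0,0],[0,0,0,0],[0,0,0,0],[0,0,0,0],[0,0,0,0]], "claw": 0.7}}

```text
t: 28.12
tcp_pos: [0.5001, -0.3464, 0.0963]
ee_rot: [[0.057, 0.998, 0.0], [0.998, -0.057, -0.0], [-0.0, 0.0, -1.0]]
contact_force: [-0.3, 0.6, -1.0]
finger_gap: 0.0597
grip_force: 0.0
```

```bash
python3 - <<'E'
from h import *
st(); lm("wrist",[]) 
for c in("side","wrist"):
    shot(c,c+"9"); lm(c,["bar_tip","block","bar","bar_handle"])
E
```

```text
t 28.12 tcp [ 0.5001 -0.3464  0.0963] F [-0.31  0.63 -0.96] M [-0.04  0.03  0.02] gap 0.0597 grip 0.0
bar_tip [([0.5148, -0.1206, 0.1127], 0.58), ([0.698, -0.0752, -0.0026], 0.34)]
block [([0.4983, -0.2138, 0.0587], 0.74)]
bar [([0.5064, -0.2177, 0.1128], 0.55), ([0.5099, -0.2387, 0.1073], 0.54)]
bar_handle [([0.381, -0.1646, 0.0018], 0.73), ([0.3382, 0.3474, -0.0005], 0.59), ([0.5017, -0.3506, 0.1117], 0.53)]
bar_tip []
block []
bar []
bar_handle [([0.5037, -0.35, 0.1124], 0.68)]
```

Emit:
{"method": "carry_out", "body": {"increments": [[0,0,-2,0],[0,0,-5,0],[0,0,-9,0],[0,0,-13,0],[0,0,-16,0]]}}

```text
t: 29.25
tcp_pos: [0.5005, -0.3469, 0.2603]
ee_rot: [[0.057, 0.998, 0.003], [0.998, -0.057, -0.002], [-0.002, 0.004, -1.0]]
contact_force: [-0.3, -0.4, -1.1]
finger_gap: 0.0602
grip_force: 0.0
```

Emit:
{"method": "carry_out", "body": {"increments": [[-1,0,0,0],[-2,0,0,0],[-2,0,0,0],[-2,0,0,0],[-2,0,0,0]]}}

```text
t: 29.88
tcp_pos: [0.4989, -0.3659, 0.2557]
ee_rot: [[0.056, 0.998, -0.001], [0.998, -0.056, 0.001], [0.001, -0.001, -1.0]]
contact_force: [-0.3, -1.0, -0.7]
finger_gap: 0.0599
grip_force: 0.0
```

Emit:
{"method": "carry_out", "body": {"increments": [[0,0,0,0],[0,0,0,0],[0,0,0,0],[0,0,0,0],[0,0,0,0]]}}

```text
t: 30.5
tcp_pos: [0.499, -0.3664, 0.2564]
ee_rot: [[0.057, 0.998, 0.0], [0.998, -0.057, -0.0], [-0.0, 0.0, -1.0]]
contact_force: [0.3, 0.0, 0.0]
finger_gap: 0.0598
grip_force: 0.0
```

```bash
python3 - <<'E'
from h import *
st()
ims=[]
for c in("side","scene"):
    m,im=shot(c,c+"10"); lm(c,["bar_tip","block","bar"]); p=project(m,[.508,-.216,.1])[0].astype(int)
    ims.append(cv2.resize(im[p[1]-65:p[1]+65,max(p[0]-65,0):p[0]+65,::-1],(400,400),interpolation=cv2.INTER_CUBIC))
    robot.read_camera("wrist")
cv2.imwrite("pics/fin.png",np.hstack(ims))
E
```

```text
t 30.5 tcp [ 0.499  -0.3664  0.2564] F [0.32 0.03 0.04] M [ 0.03  0.03 -0.05] gap 0.0598 grip 0.0
bar_tip [([0.5159, -0.1209, 0.1098], 0.66), ([0.4963, -0.2157, 0.0561], 0.62)]
block [([0.497, -0.2158, 0.0609], 0.8), ([0.5087, -0.2186, -0.0028], 0.31), ([0.5051, -0.2214, 0.1165], 0.28)]
bar [([0.5073, -0.2193, 0.1157], 0.78)]
bar_tip [([0.5169, -0.123, 0.1117], 0.56)]
block [([0.4957, -0.2152, 0.0583], 0.82), ([0.7014, -0.0744, -0.0045], 0.23)]
bar [([0.5136, -0.216, 0.113], 0.77), ([0.514, -0.1974, 0.1081], 0.52)]
```

View pics/fin.png

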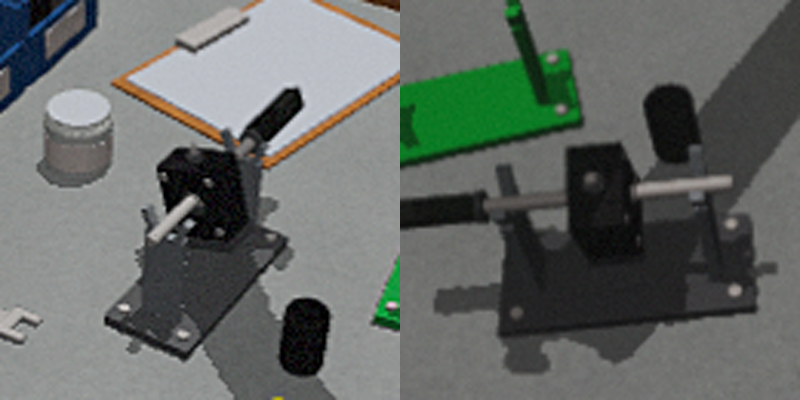

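The bar lies in both notches and the block hangs between the posts. It is tilted only about 0.2 rad and steady between readings, so I'm handing in.

```bash
python3 -c "
from workcell import robot
print(robot.hand_in())"
```

```text
the job is handed in; nothing more can be done
None
```

The job is handed in, but the hand-in gave no verdict: the block was lifted out on the bar and, in the last pictures, hangs still between the stand's posts, with the bar released in both notches, tip and handle at the same ends as before.

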